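# Squeeze-and-turn battery pack out of its dock and into the return lane

### The job

Take the spent battery pack (red tabs) out of its dock: squeeze its two red tabs together and, keeping them squeezed, turn it about 60 degrees anticlockwise seen from above, then lift it straight out. Stand it upright on the floor of the sloped return lane near the lane's upper end, set down rather than dropped, and let go so that it slides down to the stop. Leave the charged pack (green) locked in its dock and the bottle, cup and tin where they stand.

Things in the scene. Friction and masses are not known exactly. Their poses are not given: they have to be found in the camera images.
- spent_pack_center (a point): centre of the spent battery pack (0.3 kg, red tabs), on its axis, 50 mm above its underside; z up the axis, y from tab b to tab a. 100 mm tall: black round body 48 mm across (lowest 50 mm) with a red band, above it a white core 36 mm (x) by 24 mm (y) with a red top. Steel lugs 62 mm across along x, 28 to 34 mm above the underside. It starts with its underside 10 mm above the table.
- spent_pack_tabs (a point): point on the spent pack's axis midway between its two red squeeze tabs, 81 mm above its underside; axes as the pack. Tabs: flat upright plates on the +y and -y sides, 20 mm wide along x, from 55 to 100 mm above the underside. Outer faces 60 mm apart when free, 46 mm when fully pressed.
- spent_pack_tab_a (a joint): how far the tab on the pack's +y side is pressed in: 0 free, 0.007 m fully in. It springs back with 4 N at first, 10 N when fully in: a grip of 25 N or more presses both home. Below it, 46 to 55 mm above the underside, a pawl sticks out to 37.5 mm from the axis (30.5 mm when pressed).
- spent_pack_tab_b (a joint): the same for the tab on the pack's -y side
- spent_dock: fixed round white dock of the spent pack, 112 mm across; origin on its axis at the table, z up; pack and dock axes agree when locked. Blue notched rim, outer radius 46 mm, top 63 mm above the table: keep fingertips above it. Black panel, 22 mm high, red lamp, out to 75 mm on the -x side.
- spent_dock_rim (a point): centre of the dock's rim at its top. The pack's pawls sit in two rim notches: no turning until both tabs are in 5 mm or more. Its lugs lie under lips: no lifting until it is turned 35 degrees or more anticlockwise seen from above; end stop at 65 degrees. Squeezed, it turns with little torque; turned, it lifts straight out with the tabs still squeezed.
- charged_pack_center (a point): centre of the charged pack: same shape as the spent one but green; locked in its dock, to be left alone
- charged_dock: dock of the charged pack, same shape, with a green lamp; origin on its axis at the table
- lane_entry (a point): point on the lane floor's centreline at the upper end: set the middle of the pack's underside here, turned any way about its axis. x up the slope, y across, z square to the floor (20 degrees off vertical). Slippery aluminium chute with blue walls, 56 mm wide inside, walls 6 mm thick rising 22 mm above the floor, from 175 mm below this point to 65 mm above it; upper end open.
- lane_home (a point): point on the lane's floor 151 mm down the slope from lane_entry, same axes: where the middle of the pack's underside lies when the pack rests against the stop (40 mm high, across the low end). Let go, the pack slides down to it by itself, upright; if its lugs point along the lane a lug meets the stop and it rests 7 mm higher up.
- bottle_mid (a point): centre (80 mm up) of a loose blue bottle with black cap, 66 mm across, 160 mm tall; leave alone
- mug_mid (a point): centre (42 mm up) of a loose white cup, 68 mm across, 85 mm tall; leave alone
- tin_mid (a point): centre (25 mm up) of a loose steel tin, 70 mm across, 50 mm tall; leave alone
Not all that is in view belongs to the job. Leave any orange look-alike of the part that bears spent_pack_center alone.

How it is judged:
By the outcome, as a careful person would: the job done as asked, in the order asked, and still so for the second after the job is handed in, with the robot touching nothing.
It also fails if it takes over 45 s, if anything falls off the work surface, if the arm or the gripper's body presses on something with over 40 N, if the wrist force passes 120 N, or if a joint passes its speed limit or range.

### The arm

A 6-joint arm with a two-finger parallel gripper is mounted at the origin on the work surface. World frame = base frame: x ahead of the robot, y to its left, z up, the work surface at z = 0. Lengths are in mm, angles in rad, forces in N, time in s.
With the tool pointing down it reaches from about 400 to 825 mm from the base axis. Payload 7 kg.
Tool frame: the origin (TCP) lies at the very end of the fingers, on their centre line; the grasp point (between the pads) lies 19 mm behind it; z points along the fingers, y is the direction in which the jaws open and shut (so a half turn about z gives the same grasp; the last joint's range is limited). The gripper opens to 85 mm and grips with 20 to 120 N. Pads are 22 mm wide; open, the fingers measure 114 mm over their backs; the gripper's body (76 mm by 85 mm) begins 54 mm behind the grasp point. The pads swing forward as they close: fully open they stand 13 mm farther back than shut.
Start: joints at [-0.997, 0.359, 0.012, 0, -1.224, -0.288], TCP at [190.273, -647.604, 231.302] pointing down, gripper open.
Joint ranges: [-3.07, 3.07], [-1.43, 2.12], [-1.02, 1.25], [-3.03, 1.67], [-3.05, -0], [-3.03, 3.03]. Speed limits (rad/s): [2.39, 2.39, 3.01, 3.14, 3.14, 3.14].

### API

Orientations are given as a unit quaternion [w, x, y, z].
In Python, from workcell import telemetry, optics, job gives the robot as it stands.
- The arm moves only by the tool apply_moves, never from a script. Its argument "moves" is one flat list of numbers, 7 for each row, row after row: the shift along the tool's x, y, z in cm, then the turn, a rotation vector about the tool's x, y, z in rad, then the closure, from 0 (fully open) to 1 (shut). In form: [tx, ty, tz, rx, ry, rz, grip, tx, ty, tz, rx, ry, rz, grip, ...]. A call has 1 to 20 rows; each row shifts and turns the commanded pose from where the row before left it, along the tool's axes as they then stand; what a row does not reach is not made up. A row lasts 1/12 s, in which the tool goes at most 41.7 mm and 7.16 degrees, less where a joint would pass 70% of its speed; a pose out of reach is approached as far as the arm can. A call with a gripper value outside its range is refused whole. The fingers move at their own pace and stop on an object; "force" is the grip in N (left out, the last holds). Time passes only in rows, so rows that do not move let the fingers close. It gives the time, the measured TCP pose, the force and the opening at its end, in the units of the state.
- telemetry.read_state(): the state, without advancing time (a new reading comes with each control period).
- optics.capture(name): name is "scene" or "top" or "wrist"; returns a dict with "image" (480x640x3 uint8, blue, green, red), "fx", "fy", "cx", "cy" (pixels), "pose" (4x4, takes a point from camera to world coordinates). Camera axes: x right, y up, looking along -z (the intrinsics and any distortion apply to the point x, -y, -z); pixel columns grow to the right and rows downward; lengths in mm; the calibration is good to about 2 mm. A picture is of the moment at which its call begins. There is no depth.
- job.close_job(): hands the job in, once; it reports no verdict.
The state is a dict: "time": time; "joint_pos": joint angles; "joint_velocities": joint speeds; "effort": joint torques, N m; "tcp_pos": TCP position; "ee_rot": TCP orientation; "wrist_force": force on the tool from outside, world axes, zero at the start; "ft_torque": the same for the moment, N m; "opening": finger opening in mm.
Only numpy, scipy, OpenCV 4.12 (cv2) and the standard library are available. Lean on these libraries where they do the work, as an engineer would, in place of code of your own. Each camera call takes 0.05 s, during which the arm holds its last target. There are 200 camera calls.

## Working session

There is one attempt and no reset: what is moved stays moved. The work goes in short steps, Python scripts to look and compute and a tool call to move; the robot and the scene stay as the last step left them, time stands still between calls to the robot, and variables do not carry over. Pictures are saved under pics/ and viewed, about 8 in all and at most 12, crops included, and the job is handed in when it is done.

Besides the shell and the picture viewer there is one more tool, called after "Emit:" as name(argument=value, ...) on one line, values as JSON. apply_moves: Moves the arm, as the interface text tells. Its arguments: {"type":"object","properties":{"moves":{"type":"array"},"force":{"type":"number"}},"required":["moves"]}

```bash
mkdir -p pics
cat > h.py <<'E'
import numpy as np,cv2
from workcell import telemetry,optics,job
from scipy.spatial.transform import Rotation as R
def cap(n,f=None):
    c=optics.capture(n)
    if f: cv2.imwrite('pics/'+f,c['image'])
    return c
def ray(c,u,v):
    d=np.array([(u-c['cx'])/c['fx'],-(v-c['cy'])/c['fy'],-1.]);P=np.array(c['pose'])
    return P[:3,3],P[:3,:3]@d
def onz(c,u,v,z):
    o,d=ray(c,u,v);return o+d*(z-o[2])/d[2]
def proj(c,p):
    P=np.array(c['pose']);q=P[:3,:3].T@(np.array(p)-P[:3,3]);return c['cx']+c['fx']*q[0]/-q[2],c['cy']+c['fy']*-q[1]/-q[2]
E
python3 - <<'E'
from h import *
import pickle
d={}
for n in('top','scene'):
    c=cap(n,n+'1.png');d[n]=c;print({k:v for k,v in c.items() if k!='image'})
pickle.dump(d,open('c1.pkl','wb'))
print(telemetry.read_state())
E
ls
```

```text
{'fx': 577.0543976224063, 'fy': 577.0543976224063, 'cx': 316.52414862011216, 'cy': 236.6851576370169, 'pose': array([[ 2.50431864e-02,  9.95648578e-01, -8.97593874e-02,
         4.38446745e+02],
       [-9.99684861e-01,  2.47859916e-02, -3.97904865e-03,
         4.45002972e+00],
       [-1.73695871e-03,  8.98307488e-02,  9.95955531e-01,
         1.09673611e+03],
       [ 0.00000000e+00,  0.00000000e+00,  0.00000000e+00,
         1.00000000e+00]])}
{'fx': 599.7893883341904, 'fy': 599.7893883341904, 'cx': 310.98477578167336, 'cy': 244.77948956280656, 'pose': array([[ 1.10924475e-01, -8.32126941e-01,  5.43378795e-01,
         1.20955998e+03],
       [ 9.93770877e-01,  8.69660486e-02, -6.96875200e-02,
        -7.57494213e+01],
       [ 1.07333561e-02,  5.47724073e-01,  8.36590183e-01,
         1.15900226e+03],
       [ 0.00000000e+00,  0.00000000e+00,  0.00000000e+00,
         1.00000000e+00]])}
{'time': 0.1, 'joint_pos': array([-9.96919216e-01,  3.59314949e-01,  1.11474709e-02, -2.74182110e-04,
       -1.22411532e+00, -2.88110748e-01]), 'joint_velocities': array([ 0.0005737 , -0.00058809,  0.00466047,  0.00147747, -0.00017449,
       -0.00127305]), 'effort': array([-2.06230048e-03, -5.84765446e+01,  2.94110548e+01,  6.95442796e+00,
       -3.09919124e-03, -2.99557456e-06]), 'tcp_pos': array([ 190.12404315, -647.21948866,  230.46246464]), 'ee_rot': array([-1.93393008e-04, -1.42351261e-01,  9.89815917e-01,  7.29120581e-04]), 'wrist_force': array([-0.38945515,  0.36331338,  0.86059648]), 'ft_torque': array([ 0.02816803, -0.02410142,  0.02253255]), 'opening': 85.43864982626084}
c1.pkl
h.py
pics
```

View pics/top1.png

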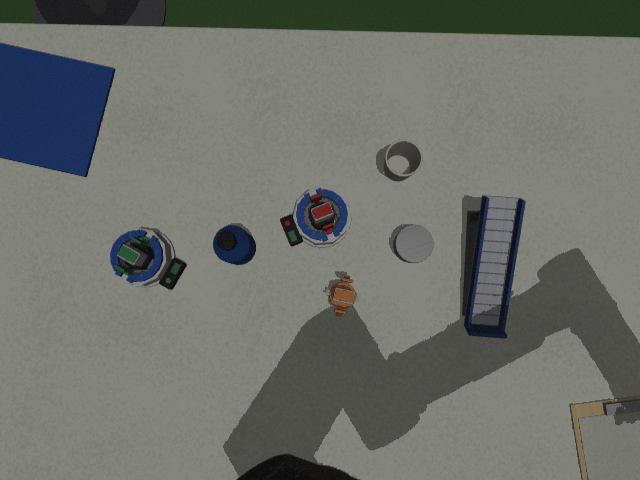

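View pics/scene1.png

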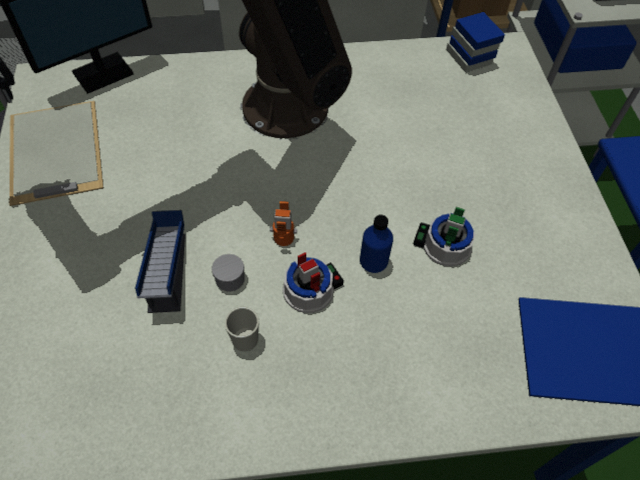

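Top view: the robot is at the bottom (grey base).
- Candidate packs: red at (322,215) in a dock with a red lamp, green at (135,255) in a dock with a green lamp, and orange at (342,295) standing loose. The spent pack is the one with red tabs in a dock with a red lamp, (322,215). The orange one is the look-alike.
- The lane runs from the open upper end (503,200) to the stop (487,332).

Next I'll confirm in an enlarged crop and measure.

```bash
cat > m1.py <<'E'
from h import *
import pickle
d=pickle.load(open('c1.pkl','rb'))
t=d['top'];s=d['scene']
a=cv2.resize(t['image'][175:260,270:370],None,fx=4,fy=4,interpolation=cv2.INTER_CUBIC)
b=cv2.resize(s['image'][235:320,260:360],None,fx=4,fy=4,interpolation=cv2.INTER_CUBIC)
l=cv2.resize(t['image'][185:345,455:535],None,fx=3.5,fy=3.5,interpolation=cv2.INTER_CUBIC)
l2=cv2.resize(s['image'][200:320,120:200],None,fx=3.0,fy=3.0,interpolation=cv2.INTER_CUBIC)
im=np.zeros((600,800,3),np.uint8);
im[:340,:400]=a;im[:240,400:800][:240,:400]=cv2.resize(b,(400,340))[:240]
im=np.zeros((600,800,3),np.uint8)
im[:272,:320]=cv2.resize(a,(320,272));im[280:552,:320]=cv2.resize(b,(320,272))
im[:560,330:610]=l;im[:282,612:800]=cv2.resize(l2,(188,282))
cv2.imwrite('pics/crop1.png',im)
def comps(im,f,box,mn=4):
    hsv=cv2.cvtColor(im,cv2.COLOR_BGR2HSV);m=f(hsv).astype(np.uint8);k=np.zeros_like(m);x0,y0,x1,y1=box;k[y0:y1,x0:x1]=m[y0:y1,x0:x1]
    n,L,S,C=cv2.connectedComponentsWithStats(k);return [(S[i].tolist(),C[i].round(1).tolist()) for i in range(1,n) if S[i][4]>=mn],L
red=lambda h:((h[...,0]<6)|(h[...,0]>172))&(h[...,1]>120)&(h[...,2]>50)
blue=lambda h:(h[...,0]>100)&(h[...,0]<130)&(h[...,1]>130)&(h[...,2]>40)
for c,box in((t,(270,175,370,260)),(s,(260,235,360,320))):
    print('red',comps(c['image'],red,box)[0])
    C,L=comps(c['image'],blue,box,20);ys,xs=np.nonzero(L)
    h=cv2.convexHull(np.c_[xs,ys].astype(np.int32));W=np.array([onz(c,*p[0],63)[:2] for p in h])
    e=cv2.fitEllipse(W.astype(np.float32));print('rim',e,[x[0] for x in C])
C,L=comps(t['image'],blue,(455,185,535,345),20);print(C)
ys,xs=np.nonzero(L);h=cv2.convexHull(np.c_[xs,ys].astype(np.int32));print(cv2.approxPolyDP(h,3,True).reshape(-1,2).tolist())
C,L=comps(s['image'],blue,(120,200,200,320),20);ys,xs=np.nonzero(L);h=cv2.convexHull(np.c_[xs,ys].astype(np.int32));print(cv2.approxPolyDP(h,3,True).reshape(-1,2).tolist())
E
python3 m1.py
```

```text
red [([311, 194, 10, 6, 38], [315.5, 196.5]), ([312, 203, 20, 16, 178], [321.7, 210.7]), ([285, 220, 5, 6, 26], [286.9, 222.7]), ([322, 223, 12, 7, 37], [327.6, 225.6]), ([326, 228, 6, 6, 25], [328.6, 230.9])]
rim ((572.4039916992188, 0.43755125999450684), (90.7185287475586, 92.85609436035156), 116.6829833984375) [[316, 189, 32, 47, 413], [297, 193, 31, 48, 417]]
red [([298, 253, 8, 5, 22], [301.5, 255.0]), ([298, 259, 19, 13, 121], [307.6, 264.8]), ([311, 272, 9, 8, 36], [314.8, 274.9]), ([334, 275, 6, 5, 21], [336.2, 277.1]), ([314, 285, 5, 7, 20], [316.0, 287.6])]
rim ((577.8392944335938, 0.7392730712890625), (91.59321594238281, 96.82624053955078), 98.02716827392578) [[314, 259, 16, 34, 216], [287, 262, 29, 36, 337]]
[([468, 198, 21, 130, 368], [477.8, 261.7]), ([502, 201, 23, 129, 354], [513.2, 263.2]), ([470, 332, 37, 6, 113], [487.6, 334.6])]
[[523, 201], [506, 336], [472, 335], [468, 320], [486, 198]]
[[179, 211], [181, 225], [169, 293], [138, 295], [136, 285], [153, 212]]
```

View pics/crop1.png

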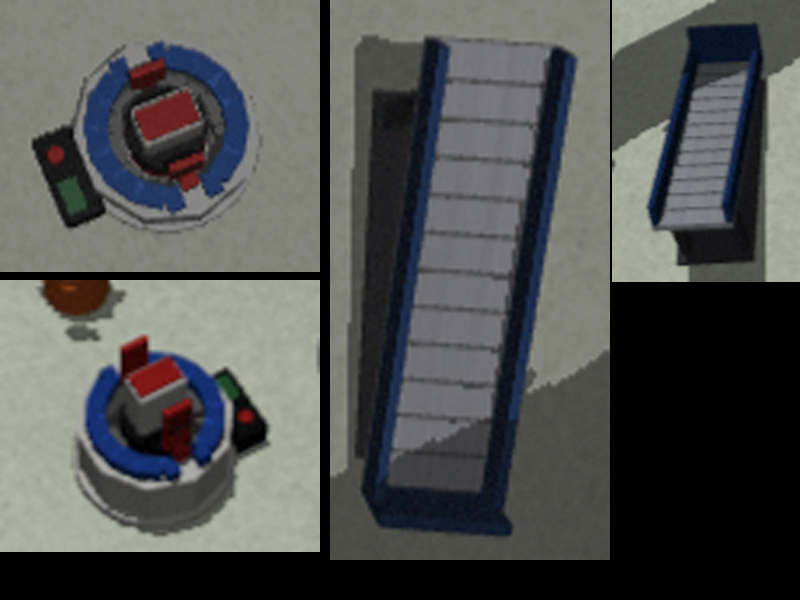

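The crop confirms it: red tabs and top, with the red-lamp panel at image left. The rim centre is near world (574,0). Next I'll triangulate, get the yaw and work out the first approach.

```bash
cat >> h.py <<'E'
def tri(*obs):
    A=np.zeros((3,3));b=np.zeros(3)
    for c,u,v in obs:
        o,d=ray(c,u,v);d=d/np.linalg.norm(d);M=np.eye(3)-np.outer(d,d);A+=M;b+=M@o
    p=np.linalg.solve(A,b)
    return p,[np.round(np.hypot(*(np.array(proj(c,p))-(u,v))),1) for c,u,v in obs]
def step(pos,yaw,tilt=None):
    """shift in tool axes (cm) and rotvec from present pose to pos, tool down with tool y at angle yaw (deg, mod 180)"""
    s=telemetry.read_state();Rn=R.from_quat(np.roll(s['ee_rot'],-1))
    best=None
    for k in(0,180):
        a=np.radians(yaw+k);y=np.array([np.cos(a),np.sin(a),0]);z=np.array([0,0,-1.]) 
        T=R.from_matrix(np.c_[np.cross(y,z),y,z])
        if tilt is not None:T=tilt*T
        r=(Rn.inv()*T).as_rotvec()
        if best is None or np.linalg.norm(r)<np.linalg.norm(best):best=r
    y=Rn.as_matrix()[:,1];print('now',s['tcp_pos'].round(1),'yaw',np.degrees(np.arctan2(y[1],y[0])).round(1),'q',s['joint_pos'].round(2),'t',s['time'])
    print('shift cm',(Rn.inv().apply(np.array(pos)-s['tcp_pos'])/10).round(2),'rot',best.round(3))
E
python3 - <<'E'
from h import *
import pickle
d=pickle.load(open('c1.pkl','rb'));t=d['top'];s=d['scene']
print('coretop',onz(t,321.7,210.7,110),onz(s,307.6,264.8,110),tri((t,321.7,210.7),(s,307.6,264.8)))
A=onz(t,315.5,196.5,110);B=onz(t,327.6,225.6,108);print('tabs',A,B,np.degrees(np.arctan2(*(A-B)[1::-1])))
A=onz(s,301.5,255,110);B=onz(s,314.8,274.9,108);print('tabs',A,B,np.degrees(np.arctan2(*(A-B)[1::-1])))
u=tri((t,517.3,198.7),(s,141.3,295.7));l=tri((t,499,325.6),(s,156.2,227.2));print('lane',u,l)
v=u[0]-l[0];print(np.linalg.norm(v),np.degrees(np.arctan2(v[1],v[0])),np.degrees(np.arctan2(v[2],np.hypot(*v[:2]))))
step((574,0,230),20)
E
```

```text
coretop [572.5601127    0.59885691 110.        ] [576.14756876  -0.68587831 110.        ] (array([5.73188916e+02, 1.24852953e-01, 1.05027864e+02]), [np.float64(0.3), np.float64(0.2)])
tabs [597.0212852   11.90698907 110.        ] [547.20514739 -10.20061167 108.        ] 23.93087831404344
tabs [551.27408461 -10.67059271 110.        ] [600.28404117  11.39524719 108.        ] -155.76121204856733
lane (array([ 604.27272803, -339.7971833 ,   95.79942815]), [np.float64(0.9), np.float64(0.7)]) (array([ 378.80721618, -333.38258205,   12.70465118]), [np.float64(0.6), np.float64(0.5)])
240.37592662509314 -1.6296526276585541 20.22372421465986
now [ 190.1 -647.2  230.5] yaw 106.4 q [-1.    0.36  0.01 -0.   -1.22 -0.29] t 0.1
shift cm [-55.07  51.28   0.11] rot [ 1.000e-03 -1.000e-03  1.507e+00]
```

Emit:
apply_moves(moves=[-3.26, 1.93, -0.58, 0, 0, 0, 0, -3.26, 1.93, -0.58, 0, 0, 0, 0, -3.26, 1.93, -0.58, 0, 0, 0, 0, -3.26, 1.93, -0.58, 0, 0, 0, 0, -3.26, 1.93, -0.58, 0, 0, 0, 0, -3.26, 1.93, -0.58, 0, 0, 0, 0, -3.26, 1.93, -0.58, 0, 0, 0, 0, -3.26, 1.93, -0.58, 0, 0, 0, 0, -3.26, 1.93, -0.58, 0, 0, 0, 0, -3.26, 1.93, -0.58, 0, 0, 0, 0, -3.26, 1.93, -0.58, 0, 0, 0, 0, -3.26, 1.93, -0.58, 0, 0, 0, 0, 0, 0, 0, 0, 0, 0.12, 0, 0, 0, 0, 0, 0, 0.12, 0, 0, 0, 0, 0, 0, 0.12, 0, 0, 0, 0, 0, 0, 0.12, 0, 0, 0, 0, 0, 0, 0.12, 0, 0, 0, 0, 0, 0, 0.12, 0, 0, 0, 0, 0, 0, 0.12, 0, 0, 0, 0, 0, 0, 0, 0])

```text
time: 1.77
tcp_pos: [500.1, -315.0, 300.5]
ee_rot: [-0.0, 0.276, 0.961, 0.0]
wrist_force: [0.1, -0.5, -0.8]
opening: 85.1
```

Run:
```python
from h import *
import pickle
c=cap('wrist','w1.png');pickle.dump(c,open('cw1.pkl','wb'));print(c['pose'].round(3),c['fx'],c['cx'],c['cy'])
step((574,0,230),24)
```

```text
[[ 5.31000e-01 -8.17000e-01 -2.26000e-01  4.42257e+02]
 [ 8.48000e-01  5.11000e-01  1.42000e-01 -2.78549e+02]
 [-0.00000e+00 -2.67000e-01  9.64000e-01  4.43137e+02]
 [ 0.00000e+00  0.00000e+00  0.00000e+00  1.00000e+00]] 358.587041292386 317.75190811666556 238.4366622336818
now [ 500.1 -315.   300.5] yaw 58.4 q [-0.23  0.18 -0.07 -0.   -1.32 -1.89] t 1.8167
shift cm [10.23 30.69  7.06] rot [-0.    -0.001  0.6  ]
```

View pics/w1.png

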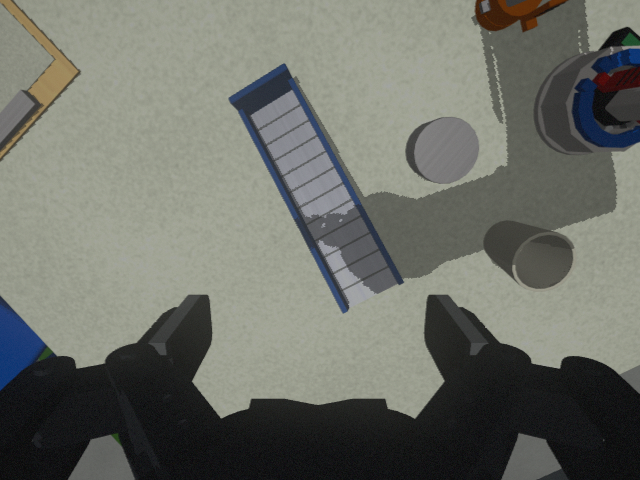

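Wrist view: lane runs from the stop end (259,85) to the open upper end (374,297). The tin is at (446,150), the cup at (542,262) and the spent dock at top right (605,95). I'll check the earlier lane corners against this view in a crop.

Run:
```python
from h import *
import pickle
c=pickle.load(open('cw1.pkl','rb'))
u=np.array([604.27,-339.8,95.8]);l=np.array([378.8,-333.4,12.7])
x=(u-l)/np.linalg.norm(u-l);y=np.cross([0,0,1],x);y/=np.linalg.norm(y)
P=[u,u+56*y,l,l+56*y];uv=[proj(c,p) for p in P];print(np.round(uv,1))
im=c['image'];a=cv2.resize(im[55:115,220:310],None,fx=6,fy=6,interpolation=cv2.INTER_CUBIC);b=cv2.resize(im[265:320,325:415],None,fx=6,fy=6,interpolation=cv2.INTER_CUBIC)
o=np.zeros((600,800,3),np.uint8)
# two crops stacked with marks
a=cv2.resize(a,(450,300));b=cv2.resize(b,(450,275))
for k in(0,1):cv2.drawMarker(b,(int((uv[k][0]-325+.5)*5),int((uv[k][1]-265+.5)*5)),(0,255,0),0,12)
for k in(2,3):cv2.drawMarker(a,(int((uv[k][0]-220+.5)*5),int((uv[k][1]-55+.5)*5)),(0,255,0),0,12)
cv2.imwrite('pics/w1c.png',np.vstack([a,b]))
```

```text
[[350.  305.3]
 [397.1 280.3]
 [247.5 116.5]
 [289.4  89.7]]
```

View pics/w1c.png

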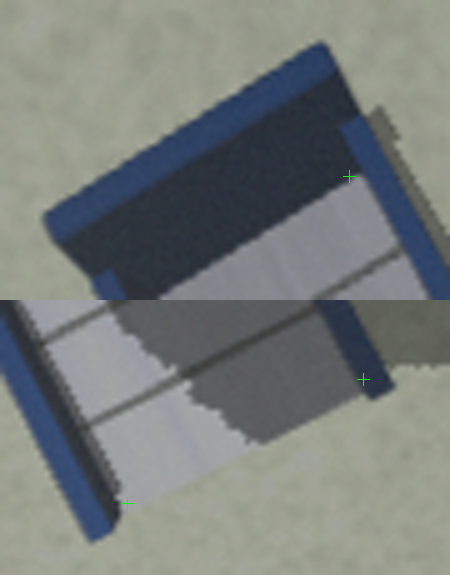

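Emit:
apply_moves(moves=[0.93, 2.79, 0.3, 0, 0, 0, 0, 0.93, 2.79, 0.3, 0, 0, 0, 0, 0.93, 2.79, 0.3, 0, 0, 0, 0, 0.93, 2.79, 0.3, 0, 0, 0, 0, 0.93, 2.79, 0.3, 0, 0, 0, 0, 0.93, 2.79, 0.3, 0, 0, 0, 0, 0.93, 2.79, 0.3, 0, 0, 0, 0, 0.93, 2.79, 0.3, 0, 0, 0, 0, 0.93, 2.79, 0.3, 0, 0, 0, 0, 0.93, 2.79, 0.3, 0, 0, 0, 0, 0.93, 2.79, 0.3, 0, 0, 0, 0, 0, 0, 0, 0, 0, 0.12, 0, 0, 0, 0, 0, 0, 0.12, 0, 0, 0, 0, 0, 0, 0.12, 0, 0, 0, 0, 0, 0, 0.12, 0, 0, 0, 0, 0, 0, 0.12, 0, 0, 0, 0, 0, 0, 0, 0])

```text
time: 3.23
tcp_pos: [577.1, -7.3, 267.6]
ee_rot: [-0.004, 0.539, 0.842, 0.003]
wrist_force: [0.9, 0.5, -0.6]
opening: 85.5
```

Marks sit within about 2 px of the floor corners, so the lane estimate is good to about 2 mm. Now the wrist view over the dock.

Run:
```python
from h import *
import pickle
c=cap('wrist','w2.png');pickle.dump(c,open('cw2.pkl','wb'))
hsv=cv2.cvtColor(c['image'],cv2.COLOR_BGR2HSV);h=hsv
m=(((h[...,0]<6)|(h[...,0]>172))&(h[...,1]>120)&(h[...,2]>40)).astype(np.uint8)
n,L,S,C=cv2.connectedComponentsWithStats(m)
for i in range(1,n):
    if S[i][4]>60:
        ys,xs=np.nonzero(L==i);r=cv2.minAreaRect(np.c_[xs,ys].astype(np.float32));print(S[i],C[i].round(1),np.round(cv2.boxPoints(r),1).tolist(),onz(c,*r[0],110).round(1))
m=((h[...,0]>100)&(h[...,0]<130)&(h[...,1]>130)&(h[...,2]>40)).astype(np.uint8)
n,L,S,C=cv2.connectedComponentsWithStats(m);print([(S[i].tolist()) for i in range(1,n) if S[i][4]>200])
print('pred core',proj(c,(573.5,0,110)),'rim',proj(c,(573.5,0,63)))
step((573.5,0,74),24)
```

```text
[327 132  10  10  76] [331.8 136.8] [[327.0, 132.0], [336.0, 132.0], [336.0, 141.0], [327.0, 141.0]] [556.9  62.5 110. ]
[308 194  20  37 712] [317.5 211.4] [[308.0, 194.0], [327.0, 194.0], [327.0, 230.0], [308.0, 230.0]] [572.6   1.6 110. ]
[280 199   9  24 114] [284.1 208.1] [[280.0, 199.0], [288.0, 199.0], [288.0, 222.0], [280.0, 222.0]] [546.1  -9.2 110. ]
[347 200   9  25 147] [350.4 210.8] [[347.0, 200.0], [355.0, 200.0], [355.0, 224.0], [347.0, 224.0]] [598.5  13.5 110. ]
[[290, 0, 84, 52, 3266], [272, 156, 93, 41, 1403], [272, 210, 80, 40, 1046]]
pred core (np.float64(317.72720582649276), np.float64(214.10132034256162)) rim (np.float64(317.6943264667148), np.float64(204.9003374158017))
now [577.   -7.2 267.6] yaw 24.7 q [ 0.32  0.18 -0.15 -0.01 -1.25 -3.03] t 3.2833
shift cm [ 0.6  -0.04 19.37] rot [ 0.001 -0.011  0.012]
```

View pics/w2.png

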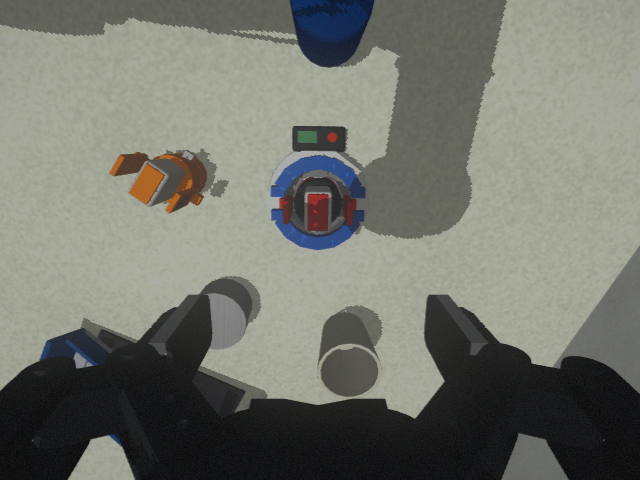

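Wrist view: the spent pack's core top is at (317,211), with tabs at (284,208) and (350,211). Its dock panel is at (320,138), the orange look-alike at (160,180) and the cup at (348,370). Joint 6 is against its limit, so I'll take the half-turn-equivalent grasp, turning anticlockwise.

Emit:
apply_moves(moves=[0, 0, 0, 0, 0, -0.12, 0, 0, 0, 0, 0, 0, -0.12, 0, 0, 0, 0, 0, 0, -0.12, 0, 0, 0, 0, 0, 0, -0.12, 0, 0, 0, 0, 0, 0, -0.12, 0, 0, 0, 0, 0, 0, -0.12, 0, 0, 0, 0, 0, 0, -0.12, 0, 0, 0, 0, 0, 0, -0.12, 0, 0, 0, 0, 0, 0, -0.12, 0, 0, 0, 0, 0, 0, -0.12, 0, 0, 0, 0, 0, 0, -0.12, 0, 0, 0, 0, 0, 0, -0.12, 0, 0, 0, 0, 0, 0, -0.12, 0, 0, 0, 0, 0, 0, -0.12, 0, 0, 0, 0, 0, 0, -0.12, 0, 0, 0, 0, 0, 0, -0.12, 0, 0, 0, 0, 0, 0, -0.12, 0, 0, 0, 0, 0, 0, -0.12, 0, 0, 0, 0, 0, 0, -0.12, 0, 0, 0, 0, 0, 0, -0.12, 0])

```text
time: 4.95
tcp_pos: [576.9, -6.9, 267.7]
ee_rot: [0.002, -0.592, 0.806, 0.005]
wrist_force: [-0.6, -0.7, -0.7]
opening: 85.4
```

Emit:
apply_moves(moves=[0, 0, 0, 0, 0, -0.12, 0, 0, 0, 0, 0, 0, -0.12, 0, 0, 0, 0, 0, 0, -0.12, 0, 0, 0, 0, 0, 0, -0.12, 0, 0, 0, 0, 0, 0, -0.12, 0, 0, 0, 0, 0, 0, -0.12, 0, 0, 0, 0, 0, 0, 0, 0, 0, 0, 0, 0, 0, 0, 0])

```text
time: 5.62
tcp_pos: [576.9, -6.9, 267.8]
ee_rot: [-0.003, 0.835, -0.551, -0.004]
wrist_force: [0.3, 0.2, 0.6]
opening: 85.3
```

Run:
```python
from h import *
step((573,1,130),24);step((573,1,75),24)
c=cap('wrist','w3.png')
h=cv2.cvtColor(c['image'],cv2.COLOR_BGR2HSV)
m=(((h[...,0]<6)|(h[...,0]>172))&(h[...,1]>120)&(h[...,2]>40)).astype(np.uint8)
n,L,S,C=cv2.connectedComponentsWithStats(m)
for i in range(1,n):
    if S[i][4]>60: print(S[i],onz(c,*(S[i][:2]+(S[i][2:4]-1)/2),110).round(1))
```

```text
now [576.9  -6.9 267.8] yaw -156.8 q [ 0.32  0.18 -0.15 -0.01 -1.25  0.09] t 5.6167
shift cm [-0.73  0.07 13.78] rot [-0.001  0.011 -0.015]
now [576.9  -6.9 267.8] yaw -156.8 q [ 0.32  0.18 -0.15 -0.01 -1.25  0.09] t 5.6167
shift cm [-0.67  0.07 19.28] rot [-0.001  0.011 -0.015]
[309 210  20  35 683] [ 5.731e+02 -1.000e-01  1.100e+02]
[348 211   9  27 132] [547.7 -13.9 110. ]
[281 212   9  27 137] [600.3   9.6 110. ]
```

Two opposite wrist views put the axis at (573,1) and the tab line at 24°. Descending.

Emit:
apply_moves(moves=[0, 0, 0, 0, 0.011, -0.015, 0, -0.88, 0.04, 0, 0, 0, 0, 0, 0, 0, 3.2, 0, 0, 0, 0, 0, 0, 3.2, 0, 0, 0, 0, 0, 0, 3.2, 0, 0, 0, 0, 0, 0, 3.2, 0, 0, 0, 0, 0, 0, 3.2, 0, 0, 0, 0, 0, 0, 0.82, 0, 0, 0, 0, 0, 0, 0.82, 0, 0, 0, 0, 0, 0, 0.82, 0, 0, 0, 0, 0, 0, 0.82, 0, 0, 0, 0, 0, 0, 0, 0, 0, 0, 0, 0, 0, 0, 0, 0, 0, 0, 0])

```text
invalid input
```

Run:
```python
from h import *
step((573,1,75),24)
cap('wrist','w4.png')
```

```text
now [576.9  -6.9 267.7] yaw -156.9 q [ 0.32  0.18 -0.15 -0.01 -1.25  0.09] t 5.6667
shift cm [-0.67  0.07 19.28] rot [-0.001  0.011 -0.016]
```

View pics/w4.png

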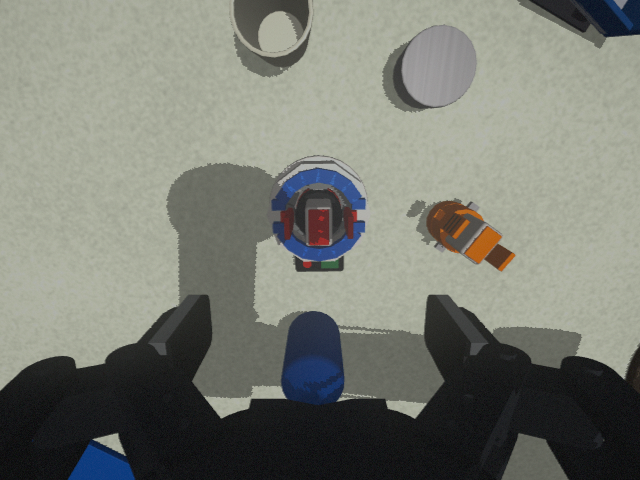

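The call was refused because a row was miscounted, so nothing moved. This picture (7 so far) still shows the pack centred at (318,215) and the bottle at (313,360), well clear of the gripper body. Sending it again.

Emit:
apply_moves(moves=[0, 0, 0, 0, 0.011, -0.015, 0, -0.88, 0.04, 0, 0, 0, 0, 0, 0, 0, 3.2, 0, 0, 0, 0, 0, 0, 3.2, 0, 0, 0, 0, 0, 0, 3.2, 0, 0, 0, 0, 0, 0, 3.2, 0, 0, 0, 0, 0, 0, 3.2, 0, 0, 0, 0, 0, 0, 0.82, 0, 0, 0, 0, 0, 0, 0.82, 0, 0, 0, 0, 0, 0, 0.82, 0, 0, 0, 0, 0, 0, 0.82, 0, 0, 0, 0, 0, 0, 0, 0, 0, 0, 0, 0, 0, 0, 0])

```text
invalid input
```

Run:
```python
from h import *
step((573,1,75),24)
```

```text
now [576.9  -6.9 267.8] yaw -156.9 q [ 0.32  0.18 -0.15 -0.01 -1.25  0.09] t 5.7167
shift cm [-0.67  0.07 19.28] rot [-0.001  0.011 -0.015]
```

Emit:
apply_moves(moves=[0, 0, 0, 0, 0.011, -0.015, 0, -0.88, 0.04, 0, 0, 0, 0, 0, 0, 0, 3.2, 0, 0, 0, 0, 0, 0, 3.2, 0, 0, 0, 0, 0, 0, 3.2, 0, 0, 0, 0, 0, 0, 3.2, 0, 0, 0, 0, 0, 0, 3.2, 0, 0, 0, 0, 0, 0, 0.82, 0, 0, 0, 0, 0, 0, 0.82, 0, 0, 0, 0, 0, 0, 0.82, 0, 0, 0, 0, 0, 0, 0.82, 0, 0, 0, 0, 0, 0, 0, 0, 0, 0, 0, 0, 0, 0, 0, 0, 0, 0])

```text
time: 6.8
tcp_pos: [573.7, 1.1, 75.7]
ee_rot: [-0.001, 0.839, -0.544, 0.001]
wrist_force: [0.3, -0.3, 0.6]
opening: 84.9
```

Run:
```python
from h import *
step((573,1,75),24)
```

```text
now [573.7   1.1  75.7] yaw -155.9 q [ 0.34  0.34 -0.41  0.   -0.82  0.08] t 6.8
shift cm [-0.02  0.07  0.07] rot [-0.002 -0.001  0.002]
```

In position with no contact. Now squeezing at 45 N.

Emit:
apply_moves(moves=[0, 0.05, 0, 0, 0, 0, 0.3, 0, 0, 0, 0, 0, 0, 0.5, 0, 0, 0, 0, 0, 0, 1, 0, 0, 0, 0, 0, 0, 1, 0, 0, 0, 0, 0, 0, 1, 0, 0, 0, 0, 0, 0, 1, 0, 0, 0, 0, 0, 0, 1, 0, 0, 0, 0, 0, 0, 1], force=45)

```text
time: 7.47
tcp_pos: [573.6, 0.6, 77.6]
ee_rot: [-0.001, 0.839, -0.544, 0.002]
wrist_force: [-6.2, -0.5, 17.3]
opening: 41.8
```

Run:
```python
from h import *
s=telemetry.read_state();print(s['opening'],s['wrist_force'].round(1),s['tcp_pos'])
w=cap('wrist')['image'];c=cap('scene')['image']
a=cv2.resize(w[150:450,140:500],(480,400));b=cv2.resize(c[210:310,260:340],(320,400),interpolation=cv2.INTER_CUBIC)
cv2.imwrite('pics/g1.png',np.hstack([a,b]))
```

```text
41.77833950850149 [-6.2 -0.5 17.3] [573.64493938   0.61332181  77.61982774]
```

View pics/g1.png

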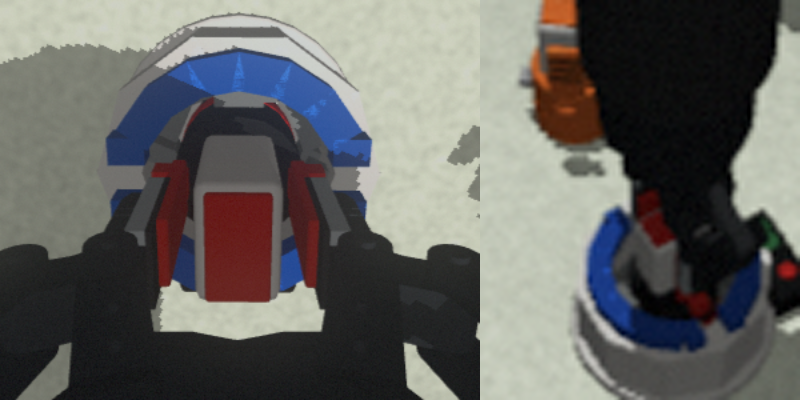

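Picture 8 shows both pads flat on the red tabs, with the fingertips clear of the blue rim. I'll relieve the 17 N downward preload by raising 2 mm, then turn 60°.

Emit:
apply_moves(moves=[0, 0, -0.2, 0, 0, 0, 1, 0, 0, 0, 0, 0, 0, 1, 0, 0, 0, 0, 0, -0.06, 1, 0, 0, 0, 0, 0, -0.06, 1, 0, 0, 0, 0, 0, -0.06, 1, 0, 0, 0, 0, 0, 0, 1])

```text
time: 8.07
tcp_pos: [573.9, 0.7, 77.8]
ee_rot: [-0.001, 0.885, -0.465, 0.001]
wrist_force: [-0.3, -1.3, 5.4]
opening: 40.8
```

Run:
```python
from h import *
s=telemetry.read_state();print(s['opening'],s['wrist_force'].round(1),s['ft_torque'].round(2));step((573,1,77),84)
```

```text
40.783710125084106 [-0.3 -1.3  5.4] [-0.32 -0.22  0.09]
now [573.9   0.7  77.8] yaw -145.4 q [ 0.34  0.34 -0.41  0.   -0.82  0.26] t 8.0667
shift cm [-0.07  0.06  0.08] rot [-0.002 -0.003 -0.862]
```

Emit:
apply_moves(moves=[0, 0, 0, 0, 0, -0.095, 1, 0, 0, 0, 0, 0, -0.095, 1, 0, 0, 0, 0, 0, -0.095, 1, 0, 0, 0, 0, 0, -0.095, 1, 0, 0, 0, 0, 0, -0.095, 1, 0, 0, 0, 0, 0, -0.095, 1, 0, 0, 0, 0, 0, -0.095, 1, 0, 0, 0, 0, 0, -0.095, 1, 0, 0, 0, 0, 0, -0.095, 1, 0, 0, 0, 0, 0, 0, 1])

```text
time: 8.9
tcp_pos: [574.2, 1.3, 77.9]
ee_rot: [-0.001, 0.998, -0.056, 0.002]
wrist_force: [1.0, 1.0, 5.2]
opening: 41.0
```

Run:
```python
from h import *
s=telemetry.read_state();print(s['opening'],s['wrist_force'].round(1),s['ft_torque'].round(2));step((573,1,178),84)
w=cap('wrist')['image'];c=cap('scene')['image']
a=cv2.resize(w[150:450,140:500],(480,400));b=cv2.resize(c[210:310,260:340],(320,400),interpolation=cv2.INTER_CUBIC)
cv2.imwrite('pics/g2.png',np.hstack([a,b]))
```

```text
40.950340017573545 [1.  1.  5.2] [ 0.57 -0.53  0.04]
now [574.2   1.3  77.9] yaw -96.4 q [ 0.34  0.34 -0.41  0.   -0.82  1.12] t 8.9
shift cm [ -0.08   0.03 -10.01] rot [-0.001 -0.004 -0.007]
```

View pics/g2.png

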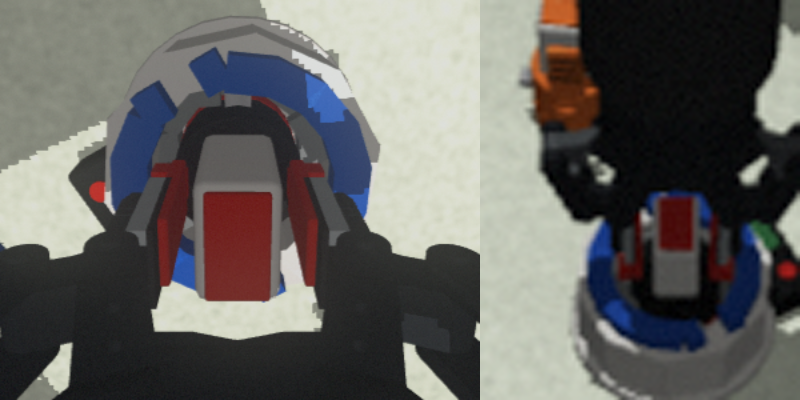

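Picture 9: the pack turned with the gripper, and the notches now sit about 60° away from the tabs. Lifting straight up.

Emit:
apply_moves(moves=[0, 0, -0.6, 0, 0, 0, 1, 0, 0, -1, 0, 0, 0, 1, 0, 0, -1, 0, 0, 0, 1, 0, 0, -1, 0, 0, 0, 1, 0, 0, -1.5, 0, 0, 0, 1, 0, 0, -1.5, 0, 0, 0, 1, 0, 0, -2, 0, 0, 0, 1, 0, 0, -2, 0, 0, 0, 1, 0, 0, -2, 0, 0, 0, 1, 0, 0, -2, 0, 0, 0, 1, 0, 0, 0, 0, 0, 0, 1])

```text
time: 9.92
tcp_pos: [574.3, 0.7, 228.2]
ee_rot: [-0.001, 0.998, -0.058, 0.004]
wrist_force: [0.4, 0.3, -3.1]
opening: 41.3
```

Run:
```python
from h import *
s=telemetry.read_state();print(s['opening'],s['wrist_force'].round(1),s['ft_torque'].round(2))
u=np.array([604.27,-339.8,95.8]);l=np.array([378.8,-333.4,12.7])
x=(u-l)/np.linalg.norm(u-l);y=np.cross([0,0,1],x);y/=np.linalg.norm(y);n=np.cross(x,y)
e=u-65*x+28*y;print('entry',e,'x',x,'n',n,'lane yaw',np.degrees(np.arctan2(x[1],x[0])))
c=cap('top')
cv2.imwrite('pics/t2.png',cv2.resize(np.hstack([c['image'][150:300,240:400],cap('scene')['image'][150:300,240:400]]),None,fx=2.4,fy=2.4,interpolation=cv2.INTER_CUBIC))
h=25  # TCP: 81-19=62 above underside nominally
tz=np.degrees(np.arcsin(x[2]));T=R.from_rotvec(-y*np.radians(tz))
for k in (140,62): print(k,e+n*k); step(e+n*k,np.degrees(np.arctan2(y[1],y[0])),T)
```

```text
41.28008652072021 [ 0.4  0.3 -3.1] [ 0.02 -0.17  0.01]
entry [ 544.09659947 -310.08069117   73.32947371] x [ 0.93796715 -0.02662434  0.3457004 ] n [-0.34556122  0.00980881  0.93834494] lane yaw -1.6259127728712293
140 [ 495.71802864 -308.70745814  204.69776561]
now [572.4   0.8 223.9] yaw -96.6 q [ 0.34  0.19 -0.23 -0.   -1.14  1.11] t 10.0167
shift cm [-4.05 31.63  1.86] rot [ 0.014  0.35  -0.087]
62 [ 522.67180382 -309.47254511  131.50686012]
now [572.4   0.8 223.9] yaw -96.6 q [ 0.34  0.19 -0.23 -0.   -1.14  1.11] t 10.0167
shift cm [-1.38 31.41  9.19] rot [ 0.014  0.35  -0.087]
```

View pics/t2.png

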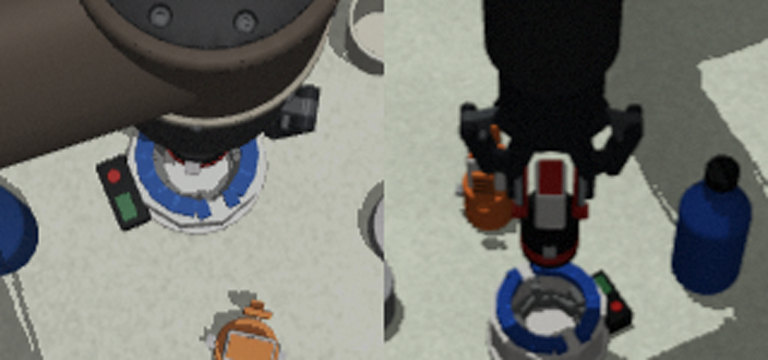

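Picture 10: the dock is empty and the pack hangs upright, squeezed in the gripper. Moving above the lane, then tilting to match its floor.

Emit:
apply_moves(moves=[-0.2, 1.58, 0.09, 0, 0, 0, 1, -0.405, 3.163, 0.186, 0, 0, 0, 1, -0.405, 3.163, 0.186, 0, 0, 0, 1, -0.405, 3.163, 0.186, 0, 0, 0, 1, -0.405, 3.163, 0.186, 0, 0, 0, 1, -0.405, 3.163, 0.186, 0, 0, 0, 1, -0.405, 3.163, 0.186, 0, 0, 0, 1, -0.405, 3.163, 0.186, 0, 0, 0, 1, -0.405, 3.163, 0.186, 0, 0, 0, 1, -0.405, 3.163, 0.186, 0, 0, 0, 1, -0.2, 1.58, 0.09, 0, 0, 0, 1, 0, 0, 0, 0.003, 0.07, -0.0174, 1, 0, 0, 0, 0.003, 0.07, -0.0174, 1, 0, 0, 0, 0.003, 0.07, -0.0174, 1, 0, 0, 0, 0.003, 0.07, -0.0174, 1, 0, 0, 0, 0.003, 0.07, -0.0174, 1, 0, 0, 0, 0, 0, 0, 1, 0, 0, 0, 0, 0, 0, 1])

```text
time: 11.52
tcp_pos: [494.0, -308.9, 203.2]
ee_rot: [0.002, 0.985, -0.014, 0.173]
wrist_force: [0.4, -0.6, -3.0]
opening: 41.0
```

```bash
cat > lane.py <<'E'
from h import *
u=np.array([604.27,-339.8,95.8]);l=np.array([378.8,-333.4,12.7])
x=(u-l)/np.linalg.norm(u-l);y=np.cross([0,0,1],x);y/=np.linalg.norm(y);n=np.cross(x,y);e=u-65*x+28*y
T=R.from_rotvec(-y*np.arcsin(x[2]))
def go(k):
    s=telemetry.read_state();print('open',s['opening'].round(1),'F',s['wrist_force'].round(1),'n.F',(n@s['wrist_force']).round(1),'height',n@(s['tcp_pos']-e))
    step(e+n*k,np.degrees(np.arctan2(y[1],y[0])),T)
E
python3 - <<'E'
from lane import *
go(72)
c=cap('wrist','w5.png');d=cap('scene')
# lane edges in the wrist view: predicted floor corners
print([np.round(proj(c,p)) for p in (u,u+56*y,l,l+56*y,e-40*x)])
a=cv2.resize(d['image'][190:310,110:210],(400,480),interpolation=cv2.INTER_CUBIC)
cv2.imwrite('pics/p1.png',np.hstack([cv2.resize(c['image'],(400,300)),a[:300]]) if 0 else np.hstack([cv2.resize(c['image'][0:480,120:520],(400,480)),a]))
E
```

```text
Traceback (most recent call last):
  File "lane.py", line 6, in go
    s=telemetry.read_state();print('open',s['opening'].round(1),'F',s['wrist_force'].round(1),'n.F',(n@s['wrist_force']).round(1),'height',n@(s['tcp_pos']-e))
                                          ^^^^^^^^^^^^^^^^^^
AttributeError: 'float' object has no attribute 'round'
```

```bash
sed -i "s/s\['opening'\].round(1)/s['opening']/" lane.py
python3 - <<'E'
from lane import *
go(72)
c=cap('wrist','w5.png');d=cap('scene')
a=cv2.resize(d['image'][190:310,110:210],(400,480),interpolation=cv2.INTER_CUBIC)
w=c['image'].copy()
for p in (u,u+56*y,l,l+56*y,e-80*x-28*y,e-80*x+28*y): cv2.drawMarker(w,tuple(int(round(q)) for q in proj(c,p)),(0,255,0),0,8)
cv2.imwrite('pics/p1.png',np.hstack([w[:,120:520],a]))
E
```

```text
open 41.020766550144664 F [ 0.4 -0.6 -3. ] n.F -3.0 height 139.14603357110028
now [ 494.  -308.9  203.2] yaw -91.7 q [-0.28  0.07 -0.43 -0.13 -0.74  1.91] t 11.5167
shift cm [ 0.25 -0.02  6.71] rot [-0.001  0.005 -0.001]
```

View pics/p1.png

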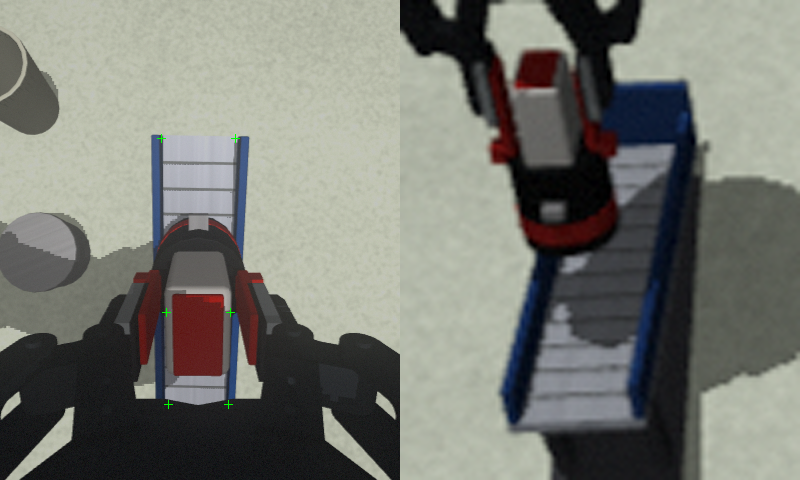

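Picture 11: the pack is tilted square to the floor and centred over the lane within about 1 mm. The lane reads about 1 mm toward -y, so I'll correct for that. Descending to just above the floor.

Emit:
apply_moves(moves=[0.25, 0.06, 0.5, 0, 0.005, 0, 1, 0, 0, 1, 0, 0, 0, 1, 0, 0, 1, 0, 0, 0, 1, 0, 0, 1, 0, 0, 0, 1, 0, 0, 1, 0, 0, 0, 1, 0, 0, 1, 0, 0, 0, 1, 0, 0, 0.7, 0, 0, 0, 1, 0, 0, 0.3, 0, 0, 0, 1, 0, 0, 0, 0, 0, 0, 1, 0, 0, 0, 0, 0, 0, 1])

```text
time: 12.45
tcp_pos: [521.3, -310.2, 144.2]
ee_rot: [0.003, 0.984, -0.013, 0.177]
wrist_force: [1.1, -0.8, -2.9]
opening: 40.9
```

Run:
```python
from lane import *
go(68)
```

```text
open 40.88703845957918 F [ 1.1 -0.8 -2.9] n.F -3.1 height 74.40963428491861
now [ 521.3 -310.2  144.2] yaw -91.5 q [-0.27  0.17 -0.46 -0.15 -0.6   1.93] t 12.45
shift cm [-0.32 -0.07  0.64] rot [-0.    -0.003  0.001]
```

Emit:
apply_moves(moves=[-0.1, 0, 0.15, 0, 0, 0, 1, -0.1, 0, 0.15, 0, 0, 0, 1, -0.1, 0, 0.1, 0, 0, 0, 1, 0, 0, 0, 0, 0, 0, 1])

```text
time: 12.78
tcp_pos: [519.8, -310.2, 139.8]
ee_rot: [0.003, 0.984, -0.013, 0.178]
wrist_force: [-0.1, -0.8, -4.0]
opening: 41.1
```

Emit:
apply_moves(moves=[0, 0, 0.1, 0, 0, 0, 1, 0, 0, 0.1, 0, 0, 0, 1, 0, 0, 0, 0, 0, 0, 1])

```text
time: 13.03
tcp_pos: [520.7, -310.7, 140.0]
ee_rot: [0.003, 0.984, -0.013, 0.178]
wrist_force: [-9.7, 2.7, 13.5]
opening: 40.7
```

Run:
```python
from lane import *
go(68)
```

```text
open 40.684434927352996 F [-9.7  2.7 13.5] n.F 16.0 height 70.60192307051521
now [ 520.7 -310.7  140. ] yaw -91.5 q [-0.27  0.18 -0.47 -0.15 -0.58  1.93] t 13.0333
shift cm [-0.12 -0.13  0.26] rot [ 0.001 -0.006  0.002]
```

Seated on the floor with 16 N of contact at the expected height. I'll ease off 1 mm and release.

Emit:
apply_moves(moves=[0, 0, -0.1, 0, 0, 0, 1, 0, 0, 0, 0, 0, 0, 1], force=25)

```text
time: 13.2
tcp_pos: [520.7, -310.5, 140.0]
ee_rot: [0.003, 0.984, -0.013, 0.178]
wrist_force: [-5.5, 2.4, 8.0]
opening: 40.9
```

Emit:
apply_moves(moves=[0, 0, 0, 0, 0, 0, 0.4, 0, 0, 0, 0, 0, 0, 0.2, 0, 0, 0, 0, 0, 0, 0, 0, 0, 0, 0, 0, 0, 0, 0, 0, 0, 0, 0, 0, 0, 0, 0, 0, 0, 0, 0, 0, 0, 0, 0, 0, 0, 0, 0, 0, 0, 0, 0, 0, 0, 0])

```text
time: 13.87
tcp_pos: [520.3, -310.1, 138.6]
ee_rot: [0.003, 0.984, -0.013, 0.177]
wrist_force: [-0.6, 0.2, -0.1]
opening: 85.5
```

Run:
```python
from lane import *
go(68)
a=cap('scene')['image'];a=cv2.resize(a[190:310,110:210],(400,480),interpolation=cv2.INTER_CUBIC);cv2.imwrite('pics/p2.png',a)
c=cap('wrist','w6.png')
h=cv2.cvtColor(c['image'],cv2.COLOR_BGR2HSV);m=(((h[...,0]<6)|(h[...,0]>172))&(h[...,1]>120)&(h[...,2]>40)).astype(np.uint8)
n_,L,S,C=cv2.connectedComponentsWithStats(m);print([S[i].tolist() for i in range(1,n_) if S[i][4]>60])
```

```text
open 85.51287539802729 F [-0.6  0.2 -0.1] n.F 0.1 height 69.4836665123723
now [ 520.3 -310.1  138.6] yaw -91.5 q [-0.27  0.18 -0.47 -0.15 -0.58  1.93] t 13.8667
shift cm [-0.02 -0.07  0.15] rot [-0.    -0.004  0.001]
[]
```

Emit:
apply_moves(moves=[0, 0, -1, 0, 0, 0, 0, 0, 0, -2, 0, 0, 0, 0, 0, 0, -2, 0, 0, 0, 0, 0, 0, -2, 0, 0, 0, 0, 0, 0, -2, 0, 0, 0, 0, 0, 0, -2, 0, 0, 0, 0, 0, 0, -2, 0, 0, 0, 0, 0, 0, 0, 0, 0, 0, 0, 0, 0, 0, 0, 0, 0, 0, 0, 0, 0, 0, 0, 0, 0])

```text
time: 14.8
tcp_pos: [474.5, -308.7, 260.6]
ee_rot: [0.002, 0.984, -0.013, 0.177]
wrist_force: [0.7, 0.1, -0.8]
opening: 85.4
```

Run:
```python
from lane import *
import pickle
go(68)
s=cap('scene');t=cap('top');c=cap('wrist')
d0=pickle.load(open('c1.pkl','rb'))
f=lambda im,b,sz:cv2.resize(im[b[1]:b[3],b[0]:b[2]],sz,interpolation=cv2.INTER_CUBIC)
cv2.imwrite('pics/fin.png',np.vstack([np.hstack([f(s['image'],(110,170,210,310),(250,350)),f(s['image'],(200,190,490,360),(550,350))]),np.hstack([f(t['image'],(100,130,540,350),(450,240)),f(c['image'],(0,0,640,480),(350,240))])]))
# objects moved? image difference in scene for the loose things and charged dock
for nme,b in dict(bottle=(355,212,398,275),mug=(222,305,265,355),tin=(208,250,248,295),charged=(410,205,478,265),orange=(268,198,298,250)).items():
    D=cv2.absdiff(s['image'],d0['scene']['image'])[b[1]:b[3],b[0]:b[2]];print(nme,D.mean().round(1))
h=cv2.cvtColor(s['image'],cv2.COLOR_BGR2HSV);m=(((h[...,0]<6)|(h[...,0]>172))&(h[...,1]>120)&(h[...,2]>40)).astype(np.uint8)
n_,L,S,C=cv2.connectedComponentsWithStats(m);print([S[i].tolist() for i in range(1,n_) if S[i][4]>15])
home=e-151*x
for k,p in dict(home_top=home+100*n,home7_top=home+7*x+100*n,home_base=home).items():print(k,np.round(proj(s,p),1))
```

```text
open 85.41399516501936 F [ 0.7  0.1 -0.8] n.F -1.0 height 199.8044096193752
now [ 474.5 -308.7  260.6] yaw -91.6 q [-0.3  -0.01 -0.38 -0.12 -0.86  1.91] t 14.8
shift cm [ 1.000e-02 -5.000e-02  1.318e+01] rot [-0.    -0.004  0.001]
bottle 5.4
mug 6.0
tin 29.1
charged 5.8
orange 27.7
[[158, 194, 9, 8, 57], [174, 195, 8, 23, 64], [148, 196, 6, 24, 71], [157, 230, 20, 8, 83], [334, 275, 6, 5, 23]]
home_top [159.3 195.3]
home7_top [158.9 196.9]
home_base [166.7 232.4]
```

View pics/fin.png

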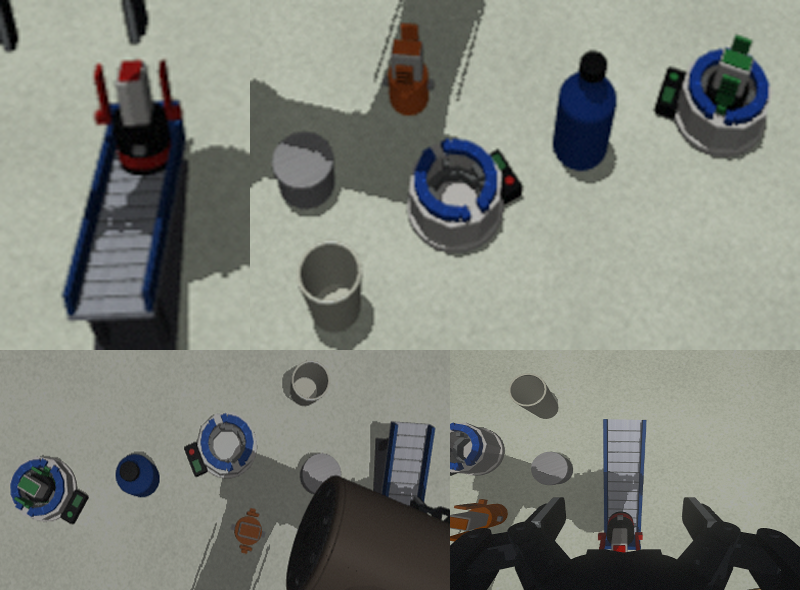

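Picture 12: the pack stands upright against the stop, with tabs sprung free and its top at scene pixel (162,198); the predicted position was (159,196). The dock is empty and everything else is in place. The tin and orange pack only show the arm's shadow. Handing in.

```bash
python3 -c "
from h import *
s=telemetry.read_state();print(s['time'],s['joint_velocities'].round(3));print(job.close_job())"
```

```text
14.95 [-0.     0.006  0.001  0.002 -0.002 -0.001]
the job is handed in; nothing more can be done
None
```

The job is done and handed in at 14.95 s. I squeezed the spent pack's tabs, turned it about 60° anticlockwise and lifted it straight out. I set it square on the lane floor near the upper end (about 16 N contact) and let go.

- **Final pictures:** The pack stands upright at the stop, its red top within about 3 px of the predicted place. Its lugs point along the lane, so by the description it should rest about 7 mm short of lane_home, which is too little to tell apart in this view. The gripper is about 130 mm clear and touching nothing.
- **Other objects:** The green pack, bottle and cup are unchanged in the before/after image comparison. The tin and the orange look-alike showed larger differences. I put these down to the arm's shadow falling on them; by eye both stand where they were.
- **Small disagreements:** The finger opening while squeezed read 41 mm, against the 46 mm expected. Contact with the lane floor came about 2 mm higher than I had estimated. Two move calls were refused for a miscounted row, and nothing moved.

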